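# Move the rotor guard over the red disc and lock it

## Robot

A 6-joint arm with a two-finger parallel gripper is mounted at the origin on the work surface. World frame = base frame: x ahead of the robot, y to its left, z up, the work surface at z = 0. Lengths are in m, angles in degrees, forces in N, time in s.
With the tool pointing down it reaches from about 0.325 to 0.85 m from the base axis. Payload 4.4 kg.
Tool frame: the origin (TCP) lies at the very end of the fingers, on their centre line; the grasp point (between the pads) lies 19 mm behind it (bot.tcp_to_grasp is the distance from the TCP to the grasp point, in m); x points along the fingers, y is the direction in which the jaws open and shut, and the axes are right-handed (so a half turn about x gives the same grasp; the last joint's range is limited). The gripper opens to 94 mm and grips with 3 to 60 N. Pads are 16 mm wide; open, the fingers measure 119 mm over their backs; the gripper's body (75 mm by 177 mm) begins 78 mm behind the grasp point.
Start: joints at [55.835, 11.837, 88.321, -0, 79.842, -8.623], TCP at [0.248, 0.519, 0.205] pointing down, gripper open.
Joint ranges: [-156.59, 156.59], [-49.26, 127.26], [12.9, 141.05], [-63.56, 243.56], [4.71, 150.69], [-161.64, 161.64]. Speed limits (degrees/s): [159.86, 159.86, 180, 180, 180, 180].

## Interface

Orientations are given as a 3x3 rotation matrix whose columns are the frame's x, y, z axes.
In Python, from rig import telemetry, read_camera, camera_params, bot gives the robot as it stands.
- The arm moves only by the tool arm_command, never from a script. Its argument "commands" is a list of rows, each an object of numbers: "hand": the finger opening in mm, from 0 to 94; "x", "y", "z": the shift along the tool's x, y, z in mm; "ax", "ay", "az": the turn, a rotation vector about the tool's x, y, z in degrees. In form: [{"hand": .., "x": .., "y": .., "z": .., "ax": .., "ay": .., "az": ..}, ...]. A call has 1 to 10 rows; each row is the pose to reach, as a shift and turn from the pose commanded when the call began, along the tool's axes at that moment; what a row does not reach only later rows make up. A row lasts 1/8 s, in which the tool goes at most 62.5 mm and 10.7 degrees, less where a joint would pass 70% of its speed; a pose out of reach is approached as far as the arm can. A call with a gripper value outside its range is refused whole. The fingers move at their own pace and stop on an object; the grip force is fixed at half the most. Time passes only in rows, so rows that repeat a pose let the fingers close. It gives the time, the measured TCP pose, the force and the opening at its end, in the units of the state.
- telemetry.get_obs(): the state, without advancing time (a new reading comes with each control period).
- read_camera(name): name is "scene" or "side" or "wrist"; returns (picture, depth): 420x560x3 uint8, red, green, blue; 420x560 float32, m along the optical axis (not along the pixel's ray), 0 where there is no reading.
- camera_params(name): a dict with "K" (3x3 intrinsics, pixels), "view" (4x4, takes a point from world to camera coordinates). Camera axes: x right, y up, looking along -z (the intrinsics and any distortion apply to the point x, -y, -z); pixel columns grow to the right and rows downward; lengths in m; the calibration is good to about 2 mm. A picture is of the moment at which its call begins: read the wrist's pose just before it. camera_params takes no time and is no camera call; for the wrist camera it gives the pose at the moment of the call.
- bot.job_done(): hands the job in, once; it reports no verdict.
The state is a dict: "time": time; "joint_pos": joint angles; "dq": joint speeds; "effort": joint torques, N m; "tcp_pos": TCP position; "orientation": TCP orientation; "contact_force": force on the tool from outside, world axes, zero at the start; "wrist_torque": the same for the moment, N m; "gripper_width": opening from 0.0 (shut) to 1.0 (fully open).
Only numpy, scipy, OpenCV 4.12 (cv2) and the standard library are available. Lean on these libraries where they do the work, as an engineer would, in place of code of your own. Each camera call takes 0.05 s, during which the arm holds its last target.

## Task

On the rotor rig, swing the red safety catch fully aside from the guard's locking plunger, then pull the black plunger knob up and slide the clear guard along its rail until it covers the red disc on the shaft. Let the plunger drop fully home in the rail's hole there, which you have to feel for, and leave the guard locked, with the other things undisturbed.

Things in the scene. Friction and masses are not known exactly. Their poses are not given: they have to be found in the camera images.
- rig: Fixed rotor rig: aluminium base plate 280 (x) x 560 (y) mm, top 40 mm above the bench. Origin on the bench under the plate's centre; x points away from the robot, y along rail and shaft to the robot's left; yaw within 0.22 rad. Shaft along y at x = 55, z = 100 mm; guard rail along y at x = -75 mm, top z = 56 mm. The rail has hidden locking holes: in the middle and near each disc.
- disc_red: The red disc on the shaft, 90 mm diameter, 12 mm thick, fixed, at y = +110 or -110 mm of the rig (left or right, it varies). Origin 100 mm below the disc's centre, at bench height; axes parallel to the rig's.
- disc_grey: The silver-grey disc on the shaft, same size, at the other of the two places. Origin 100 mm below its centre.
- guard (a joint): Slide of the guard, m, + along the rig's +y; 0 = start (locked midway), stops at +/-0.135. Needs 2 N to slide with the plunger up, 4 N with it riding. The end holes cannot be seen: each lies anywhere within 12 mm either side of where the guard is centred on that disc (0.098 to 0.122, + or -), with 1.5 mm play each way. Pushed on with the plunger riding on the rail, the guard stops dead when it drops in.
- guard_mid (a point): Middle of the guard's clear top, z = 157 mm. The guard is a clear tunnel with grey edges, 120 mm long (y), 116 deep, top z = 159, open-ended so that the discs pass through. Its aluminium foot, 70 mm long (y), top z = 72, reaches towards the robot over the rail and carries plunger and catch, which travel with the guard.
- plunger (a joint): Lift of the spring plunger, m: 0 fully home in a hole, 0.007 to 0.008 when its pin (8 mm diameter) rides on the rail, 0.014 pulled up to its stop. The spring pushes it down with 5.5 N at 0 and 9 N at 0.014. Above 0.008 the guard is free. Under the closed catch it rises only 4 mm.
- knob_top (a point): Centre of the top of the plunger's black knob, z = 124 mm when home. The knob is an upright cylinder, 28 mm diameter, 34 mm tall (z 90 to 124 when home), its axis 72 mm in front of the guard's front panel. Below it stands a dark barrel of 22 mm diameter (z 72 to 84). Pulls straight up; room for fingers on its two sides along the rail.
- catch (a joint): Angle of the red safety catch, rad: 0 closed (over the knob, pointing to the rig's -x); grows as its free end swings towards the rig's +y (clockwise from above) to its stop at 1.6, pointing along +y. Starts at 0 to 0.25. Turns about the vertical through catch_pivot with about 1 N at the tab and stays where left. The knob is clear of it above about 0.6, the fingers above about 1.2.
- catch_tab (a point): Middle of the top edge of the catch's upright tab, z = 156 mm, 85 mm from the pivot axis. The catch is a flat red bar 16 mm wide, z 128 to 135, reaching 90 mm from its pivot over the knob; at its free end stands the tab, 26 mm along the bar, 8 mm thick across it, z 134 to 156.
- catch_pivot (a point): On the catch's pivot axis, z = 135 mm, 55 mm from the knob's axis towards the guard, on a post of 12 mm diameter.
- coupling: loose aluminium shaft coupling with a red band, 32 mm diameter, 46 mm tall, standing on the rig's base plate near the front left corner (origin under its centre); leave it alone
- bolt_jar: small jar with a white cap, 38 mm diameter, 50 mm tall, standing on the base plate near the front right corner (origin under its centre); leave it alone
- screwdriver: yellow-handled screwdriver lying on the bench between robot and rig; leave it alone
- probe_box: grey plastic box 110 x 70 x 35 mm on the bench between robot and rig (origin under its centre); leave it alone
- wrench: steel wrench lying on the bench to the right of the rig; leave it alone
- spare_disc: loose spare red disc, 90 mm diameter, 12 mm thick (19 mm at the hub), lying flat on the bench to the left of the rig; not the disc on the shaft; leave it alone
- parts_tray: blue tray 160 x 120 x 40 mm on the bench to the right; leave it alone

How it is judged (in metres and radians):
On the way, in this order (a step that is already met when the one before it is completed fails the run):
1. the safety catch is swung fully aside (beyond 1.0 rad) while the plunger is still home (value of joint catch above 1 rad and value of joint plunger below 0.005 m), for 0.1 s.
2. the plunger is pulled up out of the middle hole (value of joint plunger above 0.0075 m), for 0.1 s.
At the end, for the whole second after the job is handed in: The guard stands over the red disc (its middle within 20 mm of the disc along the rail), at rest, and the plunger is fully home in the hole there (within 2 mm of its lowest position). The catch may stay open or be closed again (y of guard_mid in the frame of disc_red between -0.02 and 0.02 m and value of joint plunger below 0.002 m and velocity of joint guard between -0.01 and 0.01 m/s); the robot touches nothing.
It fails at once if one of the other things is disturbed (moved more than 25 mm) (distance of any of coupling, bolt_jar, screwdriver, probe_box, wrench, spare_disc, parts_tray from where it was at the start of the episode above 0.025 m).
It also fails if it takes over 51 s, if anything falls off the work surface, if the arm or the gripper's body presses on something with over 40 N, if the wrist force passes 120 N, or if a joint passes its speed limit or range.

## Working session

There is one attempt and no reset: what is moved stays moved. The work goes in short steps, Python scripts to look and compute and a tool call to move; the robot and the scene stay as the last step left them, time stands still between calls to the robot, and variables do not carry over. Pictures are saved under pics/ and viewed, and the job is handed in when it is done.

Besides the shell and the picture viewer there is one more tool, called as name(argument=value, ...), one argument or row to a line, values as JSON. arm_command: Moves the arm, as the interface text tells. Its arguments: {"type":"object","properties":{"commands":{"type":"array"}},"required":["commands"]}

```bash
mkdir -p pics; ls; cat > h.py <<'E'
import numpy as np, cv2
from rig import telemetry, read_camera, camera_params, bot
def grab(name,fn):
    p=camera_params(name); im,d=read_camera(name)
    cv2.imwrite('pics/'+fn+'.png',im[:,:,::-1]); np.savez('pics/'+fn+'.npz',im=im,d=d,K=p['K'],view=p['view'])
    return im,d,p
def ray(u,v,p):
    K=np.array(p['K']);V=np.array(p['view'])
    x=np.linalg.solve(K,[u,v,1.]); c=np.array([x[0],-x[1],-x[2]])
    R=V[:3,:3]; o=-R.T@V[:3,3]
    return o,R.T@c
def onplane(u,v,z,p):
    o,d=ray(u,v,p); return o+d*(z-o[2])/d[2]
def bydepth(u,v,dep,p):
    o,d=ray(u,v,p); return o+d*dep
def proj(P,p):
    V=np.array(p['view']);c=V[:3,:3]@np.array(P)+V[:3,3]; q=np.array(p['K'])@[c[0],-c[1],-c[2]]; return q[:2]/q[2]
E
python3 - <<'E'
from h import *
s=telemetry.get_obs(); print(s)
for n in('scene','side','wrist'):
    im,d,p=grab(n,n+'0'); print(n,p.keys(),np.round(p['K'],1).tolist(),np.round(p['view'],3).tolist())
E
```

```text
pics
{'time': 0.0, 'joint_pos': array([ 5.58337612e+01,  1.18825771e+01,  8.84046993e+01,  3.60115754e-05,
        7.98438319e+01, -8.62448981e+00]), 'dq': array([ 0.0044386 , -0.05626186, -0.00931114, -0.10960509, -0.0782713 ,
       -0.03841201]), 'effort': array([ 1.11605488e-03, -3.70870113e+01, -2.81420410e+01,  6.99066580e-02,
        3.58889590e-02, -1.64137718e-04]), 'tcp_pos': array([0.24747775, 0.51810593, 0.20430825]), 'orientation': array([[-1.28559482e-03,  4.31167304e-01,  9.02271081e-01],
       [-1.89299349e-03,  9.02269160e-01, -4.31169084e-01],
       [-9.99997382e-01, -2.26230203e-03, -3.43755655e-04]]), 'contact_force': array([-0.23928341, -0.67641126, -0.21522443]), 'wrist_torque': array([-0.03452649, -0.00961309,  0.0055675 ]), 'gripper_width': 1.0010546307699122}
scene dict_keys(['K', 'view']) [[544.5, 0.0, 277.7], [0.0, 544.5, 213.2], [0.0, 0.0, 1.0]] [[0.212, 0.977, -0.01, -0.121], [-0.829, 0.185, 0.528, 0.359], [0.517, -0.104, 0.849, -2.15], [0.0, 0.0, 0.0, 1.0]]
side dict_keys(['K', 'view']) [[415.9, 0.0, 274.0], [0.0, 415.9, 211.4], [0.0, 0.0, 1.0]] [[0.769, -0.639, -0.013, -0.392], [0.403, 0.469, 0.786, -0.301], [-0.496, -0.61, 0.618, -1.018], [0.0, 0.0, 0.0, 1.0]]
wrist dict_keys(['K', 'view']) [[335.1, 0.0, 282.3], [0.0, 335.1, 208.2], [0.0, 0.0, 1.0]] [[0.431, 0.902, -0.003, -0.574], [-0.871, 0.415, -0.263, 0.028], [-0.236, 0.116, 0.965, -0.391], [0.0, 0.0, 0.0, 1.0]]
```

View pics/scene0.png

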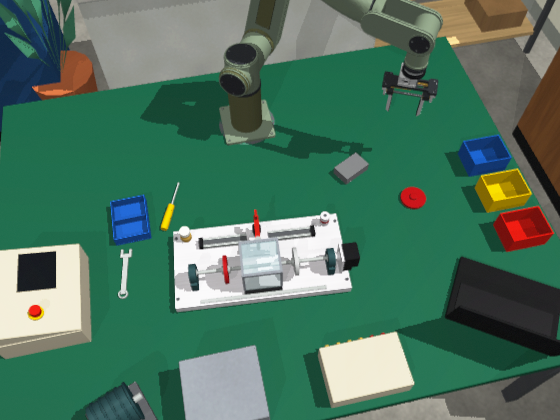

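View pics/side0.png

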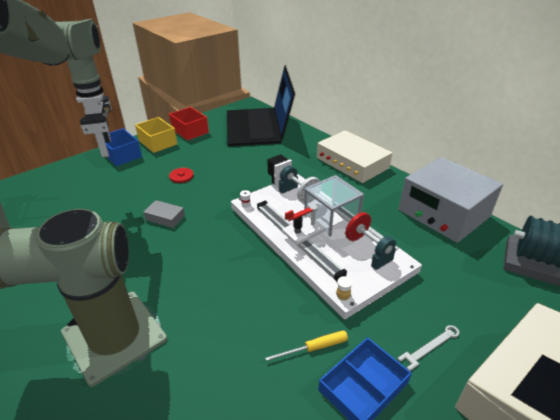

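View pics/wrist0.png

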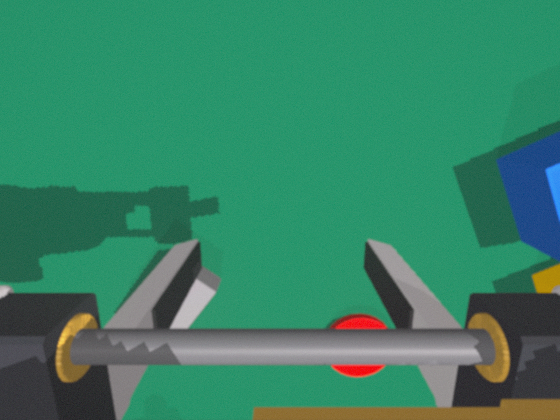

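The scene view shows the rig at about (262,262). The red disc on the shaft is at (226,270), on the rig's -y side. The catch is near (257,225), the guard near (262,265), the jar at (185,233) and the coupling at (324,218). Next I measure the rig pose and the catch.

```bash
python3 - <<'E'
from h import *
pts={}
for n in('scene','side'):
    f=np.load(f'pics/{n}0.npz'); im,d,p=f['im'],f['d'],dict(K=f['K'],view=f['view'])
    vv,uu=np.mgrid[:420,:560]; K,V=p['K'],p['view']
    X=(uu-K[0,2])/K[0,0]*d; Y=-(vv-K[1,2])/K[1,1]*d; C=np.stack([X,Y,-d],-1)-V[:3,3]; W=C@V[:3,:3]
    np.save(f'pics/{n}W.npy',W)
    m=(abs(W[...,2]-.04)<.006)&(im.min(-1)>120)&(d>0)&(W[...,0]>.2)&(W[...,0]<.95)&(abs(W[...,1])<.5)
    m=cv2.morphologyEx(m.astype(np.uint8),cv2.MORPH_OPEN,np.ones((3,3)))
    nl,l,st,_=cv2.connectedComponentsWithStats(m); print(n,st[1:][st[1:,4]>100].tolist())
    k=1+st[1:,4].argmax(); ys,xs=np.where(l==k)
    P=np.array([onplane(u,v,.04,p)[:2] for u,v in zip(xs,ys)])
    r=cv2.minAreaRect((P*1000).astype(np.float32)); print(r, np.median(W[l==k][:,2]))
    # red
    hsv=cv2.cvtColor(im,cv2.COLOR_RGB2HSV)
    red=(((hsv[...,0]<6)|(hsv[...,0]>174))&(hsv[...,1]>150)&(hsv[...,2]>90)).astype(np.uint8)
    nl,l,st,ce=cv2.connectedComponentsWithStats(red)
    for k in range(1,nl):
        if st[k,4]>15:
            w=W[(l==k)&(d>0)]; print(' red',st[k].tolist(),np.round(np.median(w,0),3),np.round(w.min(0),3),np.round(w.max(0),3))
    cv2.imwrite(f'pics/{n}z.png',cv2.resize((im[160:300,180:380] if n=='scene' else im[160:320,220:440])[:,:,::-1],None,fx=3.6,fy=3.6,interpolation=cv2.INTER_CUBIC))
E
```

```text
scene [[282, 218, 28, 11, 178], [201, 224, 45, 14, 282], [294, 228, 46, 31, 592], [174, 235, 48, 73, 1110], [279, 240, 13, 17, 115], [229, 248, 11, 19, 126], [282, 261, 59, 35, 901], [199, 270, 43, 36, 790]]
((615.8532104492188, -274.8565368652344), (153.23155212402344, 258.7341613769531), 83.50689697265625) 0.0402999999019138
 red [401, 187, 25, 22, 426] [0.487 0.511 0.011] [ 0.431  0.466 -0.004] [0.53  0.561 0.031]
 red [493, 206, 61, 45, 1895] [0.695 0.828 0.031] [ 0.606  0.741 -0.014] [0.762 0.942 0.083]
 red [254, 210, 6, 27, 119] [ 0.547 -0.063  0.135] [ 0.506 -0.076  0.117] [ 0.59  -0.054  0.162]
 red [223, 256, 6, 27, 105] [ 0.684 -0.186  0.134] [ 0.632 -0.194  0.082] [ 0.713 -0.178  0.151]
 red [29, 305, 12, 12, 109] [ 0.703 -0.746  0.155] [ 0.684 -0.763  0.138] [ 0.72  -0.732  0.163]
side [[232, 185, 189, 128, 6794]]
((614.4491577148438, -73.75973510742188), (561.8296508789062, 283.0806884765625), 85.06871795654297) 0.039529693996926456
 red [169, 107, 39, 33, 901] [0.697 0.787 0.044] [ 0.637  0.739 -0.124] [0.963 1.29  0.079]
 red [169, 168, 24, 14, 269] [0.477 0.506 0.011] [ 0.435  0.465 -0.003] [0.533 0.564 0.022]
 red [286, 208, 26, 12, 132] [ 0.536 -0.066  0.135] [ 0.503 -0.078  0.123] [ 0.589 -0.058  0.159]
 red [346, 212, 25, 28, 350] [ 0.652 -0.19   0.117] [ 0.617 -0.197  0.   ] [ 0.835 -0.087  0.147]
 red [441, 225, 7, 5, 28] [ 0.916 -0.314  0.041] [ 0.908 -0.32   0.032] [ 0.927 -0.307  0.044]
```

View pics/scenez.png

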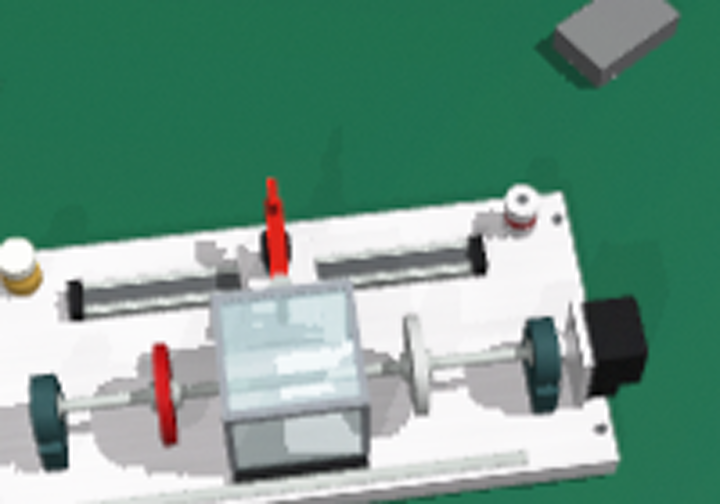

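View pics/sidez.png

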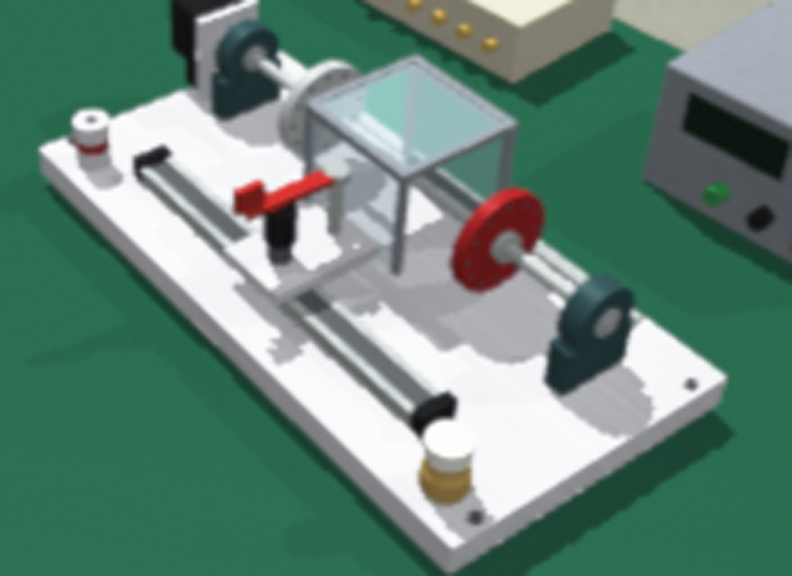

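```bash
python3 - <<'E'
from h import *
c=np.array([.6144,-.0738]);yaw=np.radians(-4.93);R=np.array([[np.cos(yaw),-np.sin(yaw)],[np.sin(yaw),np.cos(yaw)]])
for n in('scene','side'):
    f=np.load(f'pics/{n}0.npz'); im,d,p=f['im'],f['d'],dict(K=f['K'],view=f['view']); W=np.load(f'pics/{n}W.npy')
    hsv=cv2.cvtColor(im,cv2.COLOR_RGB2HSV)
    red=(((hsv[...,0]<6)|(hsv[...,0]>174))&(hsv[...,1]>130)&(hsv[...,2]>70))
    L=(W[...,:2]-c)@R
    m=red&(abs(L[...,1])<.06)&(L[...,0]>-.13)&(L[...,0]<-.0)&(W[...,2]>.12)
    bar=m&(W[...,2]<.14); tab=m&(W[...,2]>.142)
    for nm,k in(('bar',bar),('tab',tab)):
        z=W[...,2][k]; print(n,nm,k.sum(),np.round(np.median(L[k],0)*1e3,1),np.round(L[k].min(0)*1e3,1),np.round(L[k].max(0)*1e3,1))
    # bar via plane z=.135 by ray
    ys,xs=np.where(bar); P=np.array([onplane(u,v,.135,p)[:2] for u,v in zip(xs,ys)]); Q=(P-c)@R*1e3
    vx,vy,x0,y0=cv2.fitLine(Q.astype(np.float32),cv2.DIST_HUBER,0,.01,.01).ravel(); print('line ang',np.degrees(np.arctan2(vy,vx)),x0,y0)
    k=(abs(np.linalg.norm(0*W[...,:2],axis=-1))==0)&(abs(L[...,0]-.055)<.05)&(abs(L[...,1]+.11)<.03)&red
    print('disc',np.round(np.median(L[k],0)*1e3,1))
    for P,nm in(((-140,280),'c+'),((-140,-280),'c-'),((140,280),'f+'),((140,-280),'f-')):
        w=c+R@np.array(P)/1e3; print(nm,np.round(proj([*w,.04],p),1))
    # guard top edges
    for nm,u in(('g',None),):
      k=(abs(W[...,2]-.158)<.006)&(abs(L[...,0]-.055)<.09)&(abs(L[...,1])<.09); print('guard',k.sum(),np.round(np.median(L[k],0)*1e3,1),np.round(np.percentile(L[k],[2,98],axis=0)*1e3,1).tolist())
    for lo,hi,x,y,nm in((.08,.1,-112,255,'coup'),(.08,.1,-112,-255,'jar')):
      k=(W[...,2]>.075)&(W[...,2]<.1)&(abs(L[...,0]*1e3-x)<45)&(abs(abs(L[...,1])*1e3-250)<60)&(L[...,1]*y>0); print(nm,k.sum(),np.round(np.median(L[k],0)*1e3,1))
    k=(W[...,2]>.02)&(W[...,2]<.05)&(W[...,0]<.46)&(W[...,0]>.25)&(abs(W[...,1]-.2)<.25); print('box',np.round(np.percentile(W[k],[2,50,98],axis=0),3).tolist())
E
```

```text
scene bar 88 [-60.2   3.7] [-103.9   -4.8] [-24.1  13.3]
scene tab 24 [-94.9   4.8] [-109.1   -0.7] [-36.4  10.4]
line ang -1.9065078 -59.509853 3.8061697
disc [  78.  -106.7]
c+ [334.5 211.3]
c- [171.8 230. ]
f+ [350.5 285.3]
f- [174. 307.]
guard 1296 [65.5  2.7] [[3.7, -56.6], [122.2, 61.2]]
coup 72 [-98.7 234.4]
jar 97 [ -97.5 -232.5]
box [[0.273, 0.273, 0.022], [0.323, 0.327, 0.033], [0.369, 0.385, 0.043]]
side bar 108 [-65.2   0.3] [-106.9   -6.9] [-25.4  10.7]
side tab 33 [-100.9    2. ] [-111.9   -1.7] [-90.1   7. ]
line ang -0.88069046 -65.59013 -0.3999647
disc [  46.6 -112.7]
c+ [229.2 201.4]
c- [344.7 313.6]
f+ [296.7 174.1]
f- [421.4 265.3]
guard 1151 [53.7 -2.5] [[-2.3, -59.2], [116.1, 61.8]]
coup 65 [-108.3  230.9]
jar 167 [-109.3 -236.4]
box [[0.263, 0.271, 0.022], [0.309, 0.322, 0.034], [0.359, 0.381, 0.038]]
```

arm_command(
  commands=[
    {"hand": 0, "x": -46, "y": -40, "z": 40, "ax": -2},
    {"hand": 0, "x": -46, "y": -80, "z": 81, "ax": -4},
    {"hand": 0, "x": -46, "y": -120, "z": 122, "ax": -6},
    {"hand": 0, "x": -46, "y": -160, "z": 163, "ax": -8},
    {"hand": 0, "x": -46, "y": -200, "z": 204, "ax": -10},
    {"hand": 0, "x": -46, "y": -240, "z": 244, "ax": -12},
    {"hand": 0, "x": -46, "y": -280, "z": 285, "ax": -14},
    {"hand": 0, "x": -46, "y": -320, "z": 325, "ax": -16},
    {"hand": 0, "x": -46, "y": -360, "z": 366, "ax": -18},
    {"hand": 0, "x": -46, "y": -400, "z": 407, "ax": -20.6},
  ],
)

```text
schema error: expected keys hand, x, y, z, ax, ay, az
```

arm_command(
  commands=[
    {"hand": 0, "y": -30, "z": 30},
    {"hand": 0, "y": -50, "z": 50},
    {"hand": 0, "y": -50, "z": 50},
    {"hand": 0, "y": -50, "z": 50},
  ],
)

```text
schema error: expected keys hand, x, y, z, ax, ay, az
```

```bash
python3 - <<'E'
from h import *
s=telemetry.get_obs(); print(s['time'],s['tcp_pos'],s['orientation'],s['joint_pos'],s['contact_force'])
im,d,p=grab('wrist','wrist1')
E
```

```text
0.15 [0.24760013 0.51825579 0.20454862] [[-9.55495799e-04  4.31172114e-01  9.02269192e-01]
 [-1.50576623e-03  9.02267961e-01 -4.31173120e-01]
 [-9.99998410e-01 -1.77059058e-03 -2.12868839e-04]] [ 5.58339557e+01  1.18740040e+01  8.83859156e+01 -3.20364774e-03
  7.98422097e+01 -8.62345437e+00] [-0.98639884  0.44636319  0.12501357]
```

View pics/wrist1.png

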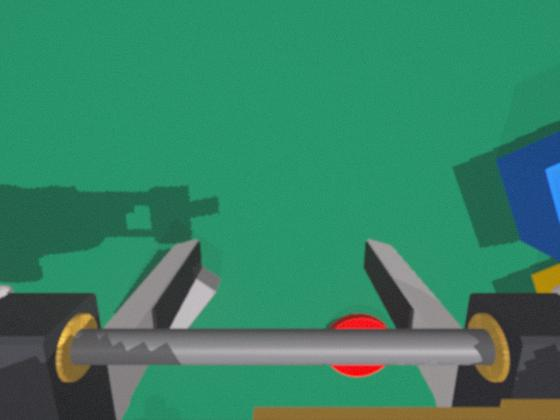

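arm_command(
  commands=[
    {"hand": 0, "x": -56, "y": -32, "z": 45, "ax": -2, "ay": 0, "az": 0},
    {"hand": 0, "x": -56, "y": -64, "z": 90, "ax": -4, "ay": 0, "az": 0},
    {"hand": 0, "x": -56, "y": -96, "z": 135, "ax": -6, "ay": 0, "az": 0},
    {"hand": 0, "x": -56, "y": -128, "z": 180, "ax": -8, "ay": 0, "az": 0},
    {"hand": 0, "x": -56, "y": -160, "z": 225, "ax": -10, "ay": 0, "az": 0},
    {"hand": 0, "x": -56, "y": -192, "z": 270, "ax": -12, "ay": 0, "az": 0},
    {"hand": 0, "x": -56, "y": -224, "z": 315, "ax": -14, "ay": 0, "az": 0},
    {"hand": 0, "x": -56, "y": -256, "z": 360, "ax": -16, "ay": 0, "az": 0},
    {"hand": 0, "x": -56, "y": -288, "z": 405, "ax": -18, "ay": 0, "az": 0},
    {"hand": 0, "x": -56, "y": -320, "z": 450, "ax": -20.6, "ay": 0, "az": 0},
  ],
)

```text
time: 1.45
tcp_pos: [0.5165, 0.0344, 0.2614]
orientation: [[0.0, 0.085, 0.996], [0.0, 0.996, -0.085], [-1.0, 0.0, 0.0]]
contact_force: [-0.2, 0.8, -0.7]
gripper_width: 0.006
```

```bash
python3 - <<'E'
from h import *
s=telemetry.get_obs(); print(s['time'],s['tcp_pos'],s['orientation'],s['joint_pos'],s['contact_force'])
c=np.array([.6144,-.0738]);yaw=np.radians(-4.93);R=np.array([[np.cos(yaw),-np.sin(yaw)],[np.sin(yaw),np.cos(yaw)]])
t=np.array([*(c+R@[-.02,-.03]),.26]); print(s['orientation'].T@(t-s['tcp_pos'])*1e3)
E
```

```text
1.45 [0.51651363 0.03436795 0.26135176] [[ 1.03203361e-04  8.49952267e-02  9.96381353e-01]
 [ 2.91926715e-04  9.96381313e-01 -8.49952535e-02]
 [-9.99999952e-01  2.99642132e-04  7.80175228e-05]] [-5.79033251e+00  2.51918716e+00  9.21052598e+01  1.72937938e-02
  8.53713577e+01 -9.09159762e+01] [-0.19857985  0.8059603  -0.69582871]
[   1.31973855 -129.43809903   86.69741032]
```

arm_command(
  commands=[
    {"hand": 0, "x": 0, "y": -43, "z": 29, "ax": 0, "ay": 0, "az": 0},
    {"hand": 0, "x": 0, "y": -86, "z": 58, "ax": 0, "ay": 0, "az": 0},
    {"hand": 0, "x": 0, "y": -129, "z": 87, "ax": 0, "ay": 0, "az": 0},
    {"hand": 0, "x": 0, "y": -129, "z": 87, "ax": 0, "ay": 0, "az": 0},
    {"hand": 0, "x": 0, "y": -129, "z": 87, "ax": 0, "ay": 0, "az": 0},
  ],
)

```text
time: 2.08
tcp_pos: [0.591, -0.0995, 0.2609]
orientation: [[-0.001, 0.086, 0.996], [0.001, 0.996, -0.086], [-1.0, 0.001, -0.001]]
contact_force: [-0.1, -0.1, 0.3]
gripper_width: 0.006
```

```bash
python3 - <<'E'
from h import *
s=telemetry.get_obs(); print(s['time'],s['tcp_pos'],s['joint_pos'],s['dq'])
im,d,p=grab('wrist','wrist1')
c=np.array([.6144,-.0738]);yaw=np.radians(-4.93);R=np.array([[np.cos(yaw),-np.sin(yaw)],[np.sin(yaw),np.cos(yaw)]])
for P in((-75,0,124),(-20,0,135),(-105,0,156),(-3,60,159),(-140,0,40),(-75,100,56)):
    print(P,proj([*(c+R@np.array(P[:2])/1e3),P[2]/1e3],p).round(1))
E
```

```text
2.075 [ 0.59104561 -0.09953613  0.26086553] [-1.78474039e+01  1.27681960e+01  8.06532957e+01  3.34670392e-02
  8.66695935e+01 -1.02891761e+02] [ 1.29130424 -1.20516354  0.69221711 -0.08245507 -0.04849568 -0.0553705 ]
(-75, 0, 124) [312.3 141.8]
(-20, 0, 135) [312.  202.3]
(-105, 0, 156) [316.6 107. ]
(-3, 60, 159) [381.9 227.6]
(-140, 0, 40) [307.2  77.4]
(-75, 100, 56) [396.2 137.5]
```

View pics/wrist1.png

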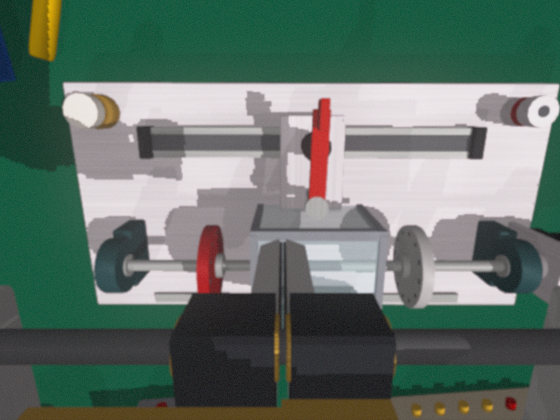

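```bash
python3 - <<'E'
from h import *
f=np.load('pics/wrist1.npz'); im,d,p=f['im'],f['d'],dict(K=f['K'],view=f['view'])
c=np.array([.6144,-.0738]);yaw=np.radians(-4.93);R=np.array([[np.cos(yaw),-np.sin(yaw)],[np.sin(yaw),np.cos(yaw)]])
print('cam',-p['view'][:3,:3].T@p['view'][:3,3])
def L(u,v,z): return np.round(R.T@(onplane(u,v,z,p)[:2]-c)*1e3,1)
for nm,u,v,z in(('corner-',64,83,.04),('edge mid',300,83,.04),('edge r',540,84,.04),('railend-',145,142,.06),('railend+',477,142,.06),('foot-',282,118,.072),('foot+',344,118,.072),('pivot',317,207,.135),('tabtip',324.5,100,.156),('guardcornL',261,206,.159),('guardcornR',374,206,.159),('guardfrontL',254,231,.159),('guardfrontR',386,231,.159),('back',300,304,.04)):
    print(nm,L(u,v,z),np.round(bydepth(u,v,d[int(v),int(u)],p),3), d[int(v),int(u)])
cv2.imwrite('pics/w1z.png',cv2.resize(im[80:250,230:410][:,:,::-1],None,fx=3.5,fy=3.5,interpolation=cv2.INTER_CUBIC))
E
```

```text
cam [ 0.51541379 -0.09318111  0.43978045]
corner- [-134.2 -272.8] [ 0.457 -0.334  0.04 ] 0.37648138
edge mid [-134.1   -7.9] [ 0.48  -0.07   0.037] 0.37851638
edge r [-132.9  261.6] [0.504 0.2   0.038] 0.37832853
railend- [ -70.5 -180.9] [ 0.529 -0.247  0.061] 0.37238416
railend+ [-70.2 189.2] [0.56  0.12  0.061] 0.37203947
foot- [-96.2 -28.1] [ 0.516 -0.094  0.071] 0.35631427
foot+ [-96.2  37.6] [ 0.522 -0.028  0.073] 0.35448682
pivot [-15.4   4.8] [ 0.599 -0.068  0.137] 0.3136339
tabtip [-110.4    6.2] [ 0.505 -0.058  0.156] 0.27061975
guardcornL [-22.8 -46.3] [ 0.611 -0.126  0.067] 0.38561103
guardcornR [-22.7  51.6] [0.631 0.011 0.039] 0.4145667
guardfrontL [  0.1 -52.9] [ 0.61  -0.126  0.16 ] 0.29576904
guardfrontR [ 0.2 63.8] [ 0.62  -0.01   0.158] 0.29710856
back [144.5  -4.2] [ 0.559 -0.093  0.369] 0.079925805
```

View pics/w1z.png

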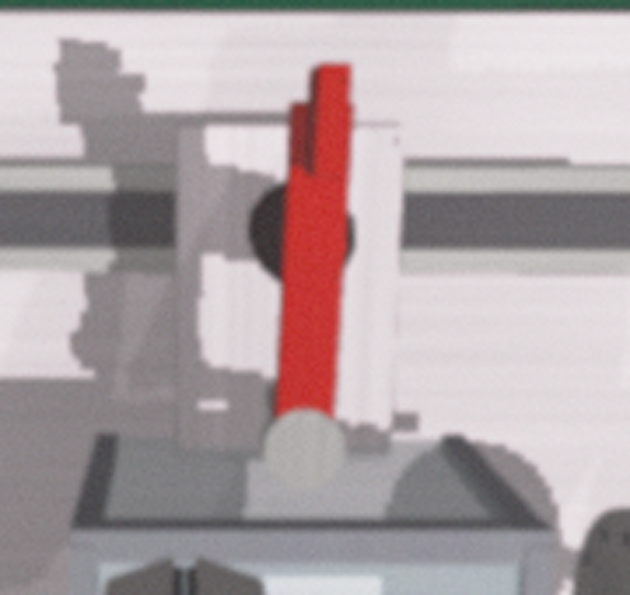

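arm_command(
  commands=[
    {"hand": 0, "x": 0, "y": -9, "z": -40, "ax": 0, "ay": 0, "az": 0},
    {"hand": 0, "x": 0, "y": -18, "z": -79, "ax": 0, "ay": 0, "az": 0},
    {"hand": 0, "x": 40, "y": -18, "z": -79, "ax": 0, "ay": 0, "az": 0},
    {"hand": 0, "x": 80, "y": -18, "z": -79, "ax": 0, "ay": 0, "az": 0},
    {"hand": 0, "x": 119, "y": -18, "z": -79, "ax": 0, "ay": 0, "az": 0},
    {"hand": 0, "x": 119, "y": -18, "z": -79, "ax": 0, "ay": 0, "az": 0},
    {"hand": 0, "x": 119, "y": -18, "z": -79, "ax": 0, "ay": 0, "az": 0},
  ],
)

```text
time: 3.0
tcp_pos: [0.5122, -0.1106, 0.1442]
orientation: [[0.002, 0.085, 0.996], [-0.001, 0.996, -0.085], [-1.0, -0.001, 0.002]]
contact_force: [0.6, 0.4, -0.4]
gripper_width: 0.003
```

```bash
python3 - <<'E'
from h import *
s=telemetry.get_obs(); print(s['time'],s['tcp_pos'],s['contact_force'])
im,d,p=grab('side','side2')
cv2.imwrite('pics/side2z.png',cv2.resize(im[160:320,220:440][:,:,::-1],None,fx=3.6,fy=3.6,interpolation=cv2.INTER_CUBIC))
c=np.array([.6193,-.0697]);yaw=np.radians(-4.93);R=np.array([[np.cos(yaw),-np.sin(yaw)],[np.sin(yaw),np.cos(yaw)]])
print(R.T@(s['tcp_pos'][:2]-c))
E
```

```text
3.0 [ 0.5121933  -0.11064147  0.14415649] [ 0.62859109  0.36237016 -0.4168259 ]
[-0.103192  -0.0499946]
```

View pics/side2z.png

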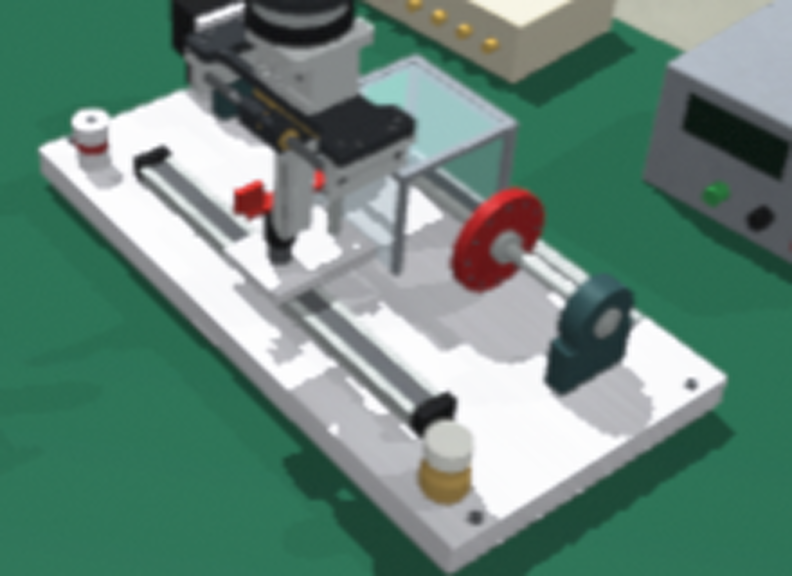

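The closed fingers stand on the -y side of the tab, clear of everything, so I push the catch round its arc.

arm_command(
  commands=[
    {"hand": 0, "x": 1, "y": 15, "z": -2, "ax": 0, "ay": 0, "az": 0},
    {"hand": 0, "x": 1, "y": 32, "z": -2, "ax": 0, "ay": 0, "az": 0},
    {"hand": 0, "x": 1, "y": 46, "z": -3, "ax": 0, "ay": 0, "az": 0},
    {"hand": 0, "x": 1, "y": 58, "z": -3, "ax": 0, "ay": 0, "az": 0},
    {"hand": 0, "x": 1, "y": 71, "z": -1, "ax": 0, "ay": 0, "az": 0},
    {"hand": 0, "x": 1, "y": 83, "z": 3, "ax": 0, "ay": 0, "az": 0},
    {"hand": 0, "x": 1, "y": 95, "z": 9, "ax": 0, "ay": 0, "az": 0},
    {"hand": 0, "x": 1, "y": 105, "z": 17, "ax": 0, "ay": 0, "az": 0},
    {"hand": 0, "x": 1, "y": 115, "z": 27, "ax": 0, "ay": 0, "az": 0},
    {"hand": 0, "x": 1, "y": 123, "z": 38, "ax": 0, "ay": 0, "az": 0},
  ],
)

```text
time: 4.3
tcp_pos: [0.5604, 0.0088, 0.1413]
orientation: [[-0.001, 0.086, 0.996], [0.0, 0.996, -0.086], [-1.0, 0.0, -0.001]]
contact_force: [-0.5, -0.9, -0.5]
gripper_width: 0.004
```

arm_command(
  commands=[
    {"hand": 0, "x": 0, "y": 6, "z": 10, "ax": 0, "ay": 0, "az": 0},
    {"hand": 0, "x": 0, "y": 9, "z": 20, "ax": 0, "ay": 0, "az": 0},
    {"hand": 0, "x": 0, "y": 11, "z": 28, "ax": 0, "ay": 0, "az": 0},
    {"hand": 0, "x": 0, "y": 11, "z": 30, "ax": 0, "ay": 0, "az": 0},
    {"hand": 0, "x": 0, "y": 11, "z": 30, "ax": 0, "ay": 0, "az": 0},
  ],
)

```text
time: 4.92
tcp_pos: [0.5908, 0.0165, 0.1415]
orientation: [[0.0, 0.086, 0.996], [0.0, 0.996, -0.086], [-1.0, 0.0, 0.0]]
contact_force: [-0.2, 0.0, 0.3]
gripper_width: 0.004
```

```bash
python3 - <<'E'
from h import *
s=telemetry.get_obs(); print(s['time'],s['tcp_pos'],s['contact_force'])
im,d,p=grab('side','side3')
cv2.imwrite('pics/side3z.png',cv2.resize(im[160:320,220:440][:,:,::-1],None,fx=3.6,fy=3.6,interpolation=cv2.INTER_CUBIC))
c=np.array([.6193,-.0697]);yaw=np.radians(-4.93);R=np.array([[np.cos(yaw),-np.sin(yaw)],[np.sin(yaw),np.cos(yaw)]])
print(R.T@(s['tcp_pos'][:2]-c))
E
```

```text
4.925 [0.59081734 0.01654707 0.1414694 ] [-0.15454707  0.00165143  0.31033263]
[-0.03578924  0.08348023]
```

View pics/side3z.png

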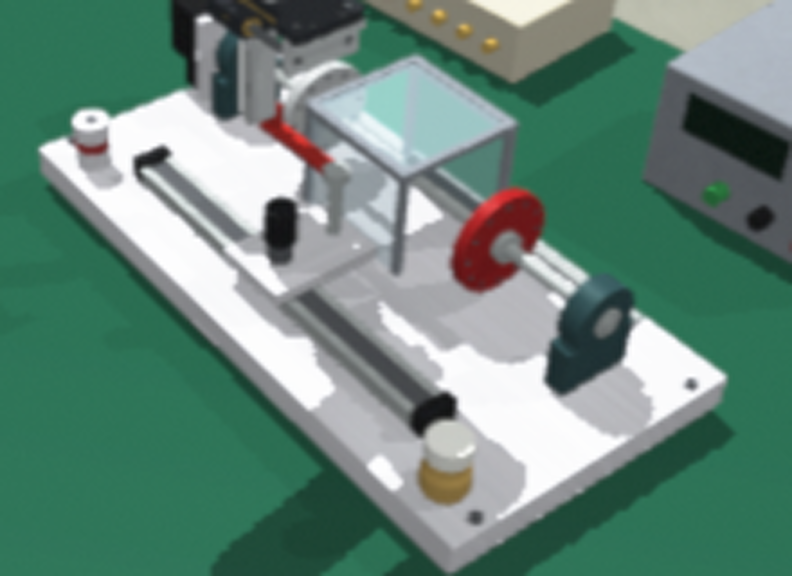

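The catch bar now lies parallel to the rail, pointing to +y, and the knob is still down. I back off, rise and go above the knob.

arm_command(
  commands=[
    {"hand": 0, "x": 0, "y": 0, "z": -20, "ax": 0, "ay": 0, "az": 0},
    {"hand": 0, "x": -30, "y": 0, "z": -39, "ax": 0, "ay": 0, "az": 0},
    {"hand": 70, "x": -70, "y": -20, "z": -39, "ax": 0, "ay": 0, "az": 0},
    {"hand": 70, "x": -70, "y": -50, "z": -39, "ax": 0, "ay": 0, "az": 0},
    {"hand": 70, "x": -70, "y": -83, "z": -39, "ax": 0, "ay": 0, "az": 0},
    {"hand": 70, "x": -70, "y": -83, "z": -39, "ax": 0, "ay": 0, "az": 0},
    {"hand": 70, "x": -70, "y": -83, "z": -39, "ax": 0, "ay": 0, "az": 0},
  ],
)

```text
time: 5.85
tcp_pos: [0.5445, -0.0623, 0.2115]
orientation: [[0.0, 0.087, 0.996], [0.001, 0.996, -0.087], [-1.0, 0.001, 0.0]]
contact_force: [-0.8, 0.3, -0.2]
gripper_width: 0.503
```

```bash
python3 - <<'E'
from h import *
s=telemetry.get_obs(); print(s['time'],s['tcp_pos'],s['contact_force'],s['gripper_width'])
im,d,p=grab('wrist','wrist4')
c=np.array([.6193,-.0697]);yaw=np.radians(-4.93);R=np.array([[np.cos(yaw),-np.sin(yaw)],[np.sin(yaw),np.cos(yaw)]])
print(R.T@(s['tcp_pos'][:2]-c))
print(proj([*(c+R@[-.075,0]),.124],p), proj(s['tcp_pos'],p))
E
```

```text
5.85 [ 0.54445693 -0.06233716  0.21146881] [-0.82196721  0.2873753  -0.20270122] 0.5031637417028557
[-0.07519894  0.00090369]
[281.47168557 212.5054384 ] [282.64918143 254.14587469]
```

View pics/wrist4.png

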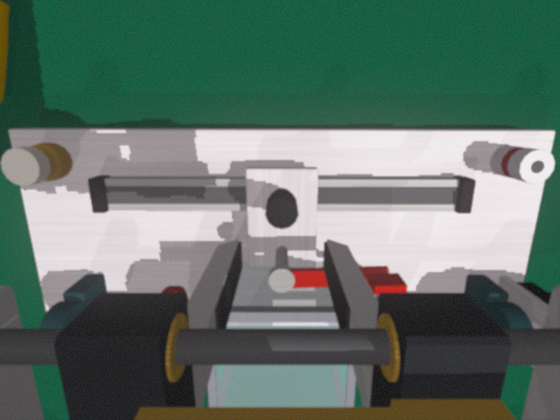

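arm_command(
  commands=[
    {"hand": 70, "x": 30, "y": -1, "z": -2, "ax": 0, "ay": 0, "az": 0},
    {"hand": 70, "x": 60, "y": -1, "z": -2, "ax": 0, "ay": 0, "az": 0},
    {"hand": 70, "x": 90, "y": -1, "z": -2, "ax": 0, "ay": 0, "az": 0},
    {"hand": 70, "x": 118, "y": -1, "z": -2, "ax": 0, "ay": 0, "az": 0},
    {"hand": 70, "x": 118, "y": -1, "z": -2, "ax": 0, "ay": 0, "az": 0},
    {"hand": 45, "x": 118, "y": -1, "z": -2, "ax": 0, "ay": 0, "az": 0},
    {"hand": 20, "x": 118, "y": -1, "z": -2, "ax": 0, "ay": 0, "az": 0},
    {"hand": 15, "x": 118, "y": -1, "z": -2, "ax": 0, "ay": 0, "az": 0},
    {"hand": 15, "x": 118, "y": -1, "z": -2, "ax": 0, "ay": 0, "az": 0},
    {"hand": 15, "x": 118, "y": -1, "z": -2, "ax": 0, "ay": 0, "az": 0},
  ],
)

```text
time: 7.15
tcp_pos: [0.5427, -0.0635, 0.0939]
orientation: [[0.001, 0.086, 0.996], [0.0, 0.996, -0.086], [-1.0, 0.0, 0.001]]
contact_force: [-0.2, 1.2, 0.6]
gripper_width: 0.296
```

```bash
python3 - <<'E'
from h import *
s=telemetry.get_obs(); print(s['time'],s['tcp_pos'],s['contact_force'],s['gripper_width']*94)
im,d,p=grab('side','side5')
cv2.imwrite('pics/side5z.png',cv2.resize(im[160:320,220:440][:,:,::-1],None,fx=3.6,fy=3.6,interpolation=cv2.INTER_CUBIC))
E
```

```text
7.15 [ 0.54273795 -0.06352145  0.09386358] [-0.16466653  1.17277788  0.58982711] 27.781639981127956
```

View pics/side5z.png

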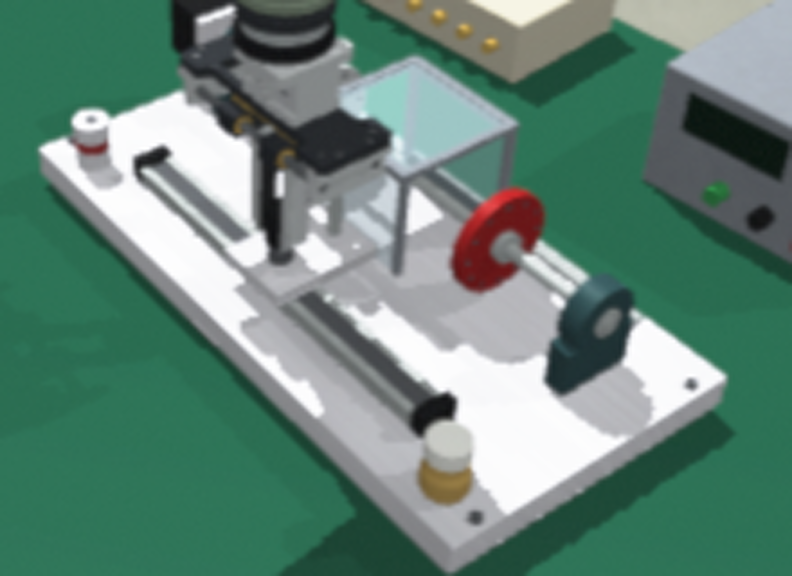

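The knob is gripped: the opening reads 27.8 mm against the 28 mm knob. I pull it up.

arm_command(
  commands=[
    {"hand": 15, "x": -4, "y": 0, "z": 0, "ax": 0, "ay": 0, "az": 0},
    {"hand": 15, "x": -8, "y": 0, "z": 0, "ax": 0, "ay": 0, "az": 0},
    {"hand": 15, "x": -12, "y": 0, "z": 0, "ax": 0, "ay": 0, "az": 0},
    {"hand": 15, "x": -12, "y": 0, "z": 0, "ax": 0, "ay": 0, "az": 0},
    {"hand": 15, "x": -12, "y": 0, "z": 0, "ax": 0, "ay": 0, "az": 0},
  ],
)

```text
time: 7.82
tcp_pos: [0.5427, -0.0635, 0.1051]
orientation: [[0.001, 0.086, 0.996], [0.0, 0.996, -0.086], [-1.0, 0.0, 0.001]]
contact_force: [4.4, -0.1, -8.7]
gripper_width: 0.292
```

arm_command(
  commands=[
    {"hand": 15, "x": 0, "y": -3, "z": 0, "ax": 0, "ay": 0, "az": 0},
    {"hand": 15, "x": 0, "y": -7, "z": 0, "ax": 0, "ay": 0, "az": 0},
    {"hand": 15, "x": 0, "y": -12, "z": 0, "ax": 0, "ay": 0, "az": 0},
    {"hand": 15, "x": 0, "y": -18, "z": 0, "ax": 0, "ay": 0, "az": 0},
  ],
)

```text
time: 8.32
tcp_pos: [0.5412, -0.0808, 0.105]
orientation: [[0.001, 0.086, 0.996], [0.001, 0.996, -0.086], [-1.0, 0.001, 0.0]]
contact_force: [4.9, 1.7, -9.5]
gripper_width: 0.293
```

arm_command(
  commands=[
    {"hand": 15, "x": 0, "y": -8, "z": 0, "ax": 0, "ay": 0, "az": 0},
    {"hand": 15, "x": 0, "y": -16, "z": 0, "ax": 0, "ay": 0, "az": 0},
    {"hand": 15, "x": 0, "y": -24, "z": 0, "ax": 0, "ay": 0, "az": 0},
    {"hand": 15, "x": 0, "y": -32, "z": 0, "ax": 0, "ay": 0, "az": 0},
    {"hand": 15, "x": 0, "y": -40, "z": 0, "ax": 0, "ay": 0, "az": 0},
    {"hand": 15, "x": 0, "y": -48, "z": 0, "ax": 0, "ay": 0, "az": 0},
    {"hand": 15, "x": 0, "y": -56, "z": 0, "ax": 0, "ay": 0, "az": 0},
    {"hand": 15, "x": 0, "y": -64, "z": 0, "ax": 0, "ay": 0, "az": 0},
    {"hand": 15, "x": 0, "y": -67, "z": 0, "ax": 0, "ay": 0, "az": 0},
    {"hand": 15, "x": 0, "y": -67, "z": 0, "ax": 0, "ay": 0, "az": 0},
  ],
)

```text
time: 9.57
tcp_pos: [0.5351, -0.1481, 0.1048]
orientation: [[-0.0, 0.086, 0.996], [0.001, 0.996, -0.086], [-1.0, 0.001, -0.0]]
contact_force: [5.3, -0.2, -9.5]
gripper_width: 0.296
```

```bash
python3 - <<'E'
from h import *
s=telemetry.get_obs(); print(s['time'],s['tcp_pos'],s['contact_force'],s['gripper_width']*94)
im,d,p=grab('side','side6')
cv2.imwrite('pics/side6z.png',cv2.resize(im[160:320,220:440][:,:,::-1],None,fx=3.6,fy=3.6,interpolation=cv2.INTER_CUBIC))
E
```

```text
9.575 [ 0.535149   -0.14805359  0.10481623] [ 5.3331176  -0.17156746 -9.45207678] 27.793798426444113
```

View pics/side6z.png

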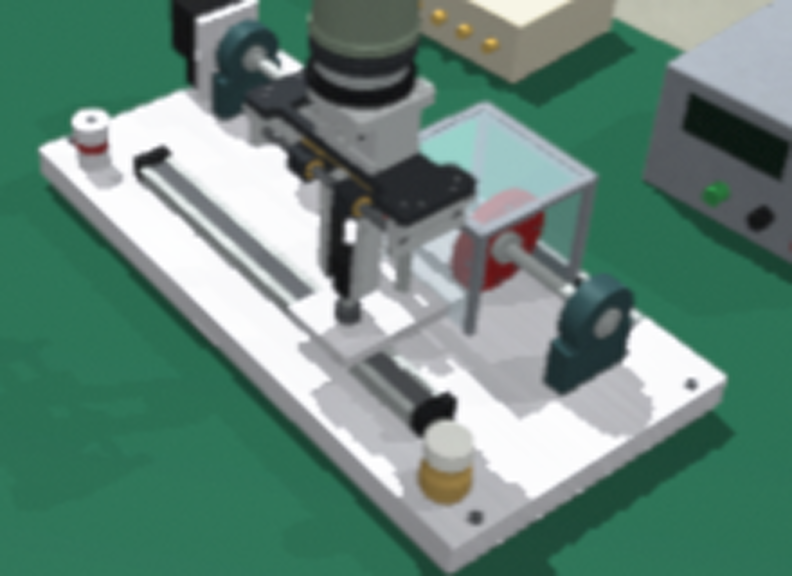

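arm_command(
  commands=[
    {"hand": 15, "x": 2, "y": 0, "z": 0, "ax": 0, "ay": 0, "az": 0},
    {"hand": 15, "x": 4, "y": 0, "z": 0, "ax": 0, "ay": 0, "az": 0},
    {"hand": 15, "x": 4, "y": 0, "z": 0, "ax": 0, "ay": 0, "az": 0},
    {"hand": 34, "x": 4, "y": 0, "z": 0, "ax": 0, "ay": 0, "az": 0},
    {"hand": 34, "x": 4, "y": 0, "z": 0, "ax": 0, "ay": 0, "az": 0},
    {"hand": 34, "x": 6, "y": 0, "z": 0, "ax": 0, "ay": 0, "az": 0},
  ],
)

```text
time: 10.38
tcp_pos: [0.5353, -0.1486, 0.1001]
orientation: [[0.0, 0.086, 0.996], [-0.001, 0.996, -0.086], [-1.0, -0.001, 0.0]]
contact_force: [-0.9, 0.4, 0.7]
gripper_width: 0.361
```

arm_command(
  commands=[
    {"hand": 34, "x": 0, "y": -1.5, "z": 0, "ax": 0, "ay": 0, "az": 0},
    {"hand": 34, "x": 0, "y": -3, "z": 0, "ax": 0, "ay": 0, "az": 0},
    {"hand": 34, "x": 0, "y": -4.5, "z": 0, "ax": 0, "ay": 0, "az": 0},
    {"hand": 34, "x": 0, "y": -6, "z": 0, "ax": 0, "ay": 0, "az": 0},
    {"hand": 34, "x": 0, "y": -7.5, "z": 0, "ax": 0, "ay": 0, "az": 0},
    {"hand": 34, "x": 0, "y": -9, "z": 0, "ax": 0, "ay": 0, "az": 0},
    {"hand": 34, "x": 0, "y": -10.5, "z": 0, "ax": 0, "ay": 0, "az": 0},
    {"hand": 34, "x": 0, "y": -12, "z": 0, "ax": 0, "ay": 0, "az": 0},
  ],
)

```text
time: 11.38
tcp_pos: [0.5342, -0.1579, 0.0993]
orientation: [[-0.0, 0.086, 0.996], [0.004, 0.996, -0.086], [-1.0, 0.004, -0.0]]
contact_force: [0.9, 5.7, 0.8]
gripper_width: 0.365
```

arm_command(
  commands=[
    {"hand": 34, "x": 0, "y": -1, "z": 0, "ax": 0, "ay": 0, "az": 0},
    {"hand": 34, "x": 0, "y": -2, "z": 0, "ax": 0, "ay": 0, "az": 0},
    {"hand": 34, "x": 0, "y": -3, "z": 0, "ax": 0, "ay": 0, "az": 0},
    {"hand": 34, "x": 0, "y": -4, "z": 0, "ax": 0, "ay": 0, "az": 0},
    {"hand": 34, "x": 0, "y": -5, "z": 0, "ax": 0, "ay": 0, "az": 0},
  ],
)

```text
time: 12.0
tcp_pos: [0.5336, -0.1632, 0.0993]
orientation: [[-0.0, 0.086, 0.996], [0.004, 0.996, -0.086], [-1.0, 0.004, -0.001]]
contact_force: [1.1, 6.3, 2.3]
gripper_width: 0.363
```

arm_command(
  commands=[
    {"hand": 34, "x": 0, "y": -1, "z": 0, "ax": 0, "ay": 0, "az": 0},
    {"hand": 34, "x": 0, "y": -2, "z": 0, "ax": 0, "ay": 0, "az": 0},
    {"hand": 34, "x": 0, "y": -3, "z": 0, "ax": 0, "ay": 0, "az": 0},
    {"hand": 34, "x": 0, "y": -4, "z": 0, "ax": 0, "ay": 0, "az": 0},
    {"hand": 34, "x": 0, "y": -5, "z": 0, "ax": 0, "ay": 0, "az": 0},
  ],
)

```text
time: 12.62
tcp_pos: [0.5332, -0.1682, 0.0993]
orientation: [[-0.0, 0.086, 0.996], [0.004, 0.996, -0.086], [-1.0, 0.004, -0.001]]
contact_force: [0.1, 5.8, 2.7]
gripper_width: 0.363
```

arm_command(
  commands=[
    {"hand": 34, "x": 0, "y": -1, "z": 0, "ax": 0, "ay": 0, "az": 0},
    {"hand": 34, "x": 0, "y": -2, "z": 0, "ax": 0, "ay": 0, "az": 0},
    {"hand": 34, "x": 0, "y": -3, "z": 0, "ax": 0, "ay": 0, "az": 0},
    {"hand": 34, "x": 0, "y": -4, "z": 0, "ax": 0, "ay": 0, "az": 0},
  ],
)

```text
time: 13.12
tcp_pos: [0.5327, -0.1731, 0.099]
orientation: [[-0.001, 0.086, 0.996], [0.002, 0.996, -0.086], [-1.0, 0.002, -0.001]]
contact_force: [0.8, 2.4, -1.5]
gripper_width: 0.359
```

arm_command(
  commands=[
    {"hand": 34, "x": 0, "y": -1, "z": 0, "ax": 0, "ay": 0, "az": 0},
    {"hand": 34, "x": 0, "y": -2, "z": 0, "ax": 0, "ay": 0, "az": 0},
    {"hand": 34, "x": 0, "y": -3, "z": 0, "ax": 0, "ay": 0, "az": 0},
  ],
)

```text
time: 13.5
tcp_pos: [0.5326, -0.1772, 0.0994]
orientation: [[-0.0, 0.086, 0.996], [0.0, 0.996, -0.086], [-1.0, 0.0, -0.0]]
contact_force: [0.5, 2.0, -0.8]
gripper_width: 0.359
```

```bash
python3 - <<'E'
from h import *
s=telemetry.get_obs(); print(s['time'],s['tcp_pos'],s['contact_force'],s['gripper_width']*94)
im,d,p=grab('side','side7')
cv2.imwrite('pics/side7z.png',cv2.resize(im[200:310,270:400][:,:,::-1],None,fx=5,fy=5,interpolation=cv2.INTER_CUBIC))
im,d,p=grab('wrist','wrist7')
E
```

```text
13.5 [ 0.53257684 -0.17716585  0.09935763] [ 0.50231651  1.9715556  -0.77178642] 33.74814433758598
```

View pics/side7z.png

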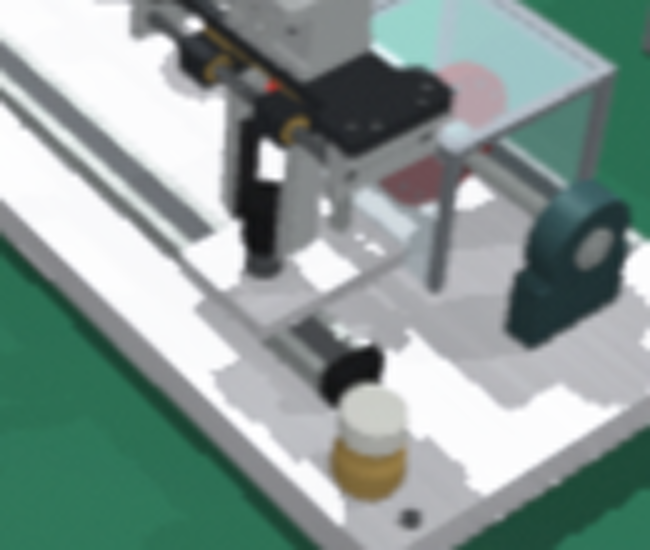

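View pics/wrist7.png

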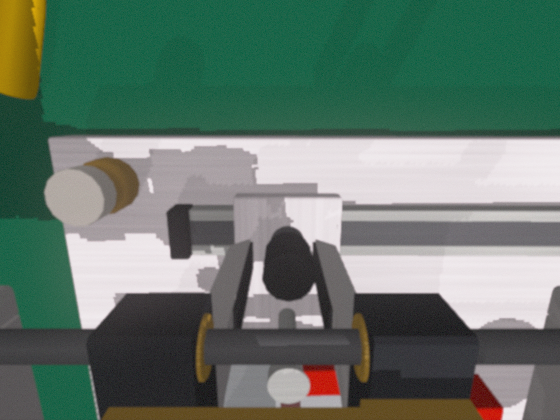

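```bash
python3 - <<'E'
from h import *
c=np.array([.6193,-.0697]);yaw=np.radians(-4.93);R=np.array([[np.cos(yaw),-np.sin(yaw)],[np.sin(yaw),np.cos(yaw)]])
s=telemetry.get_obs();print(R.T@(s['tcp_pos'][:2]-c))
f=np.load('pics/wrist7.npz'); im,d,p=f['im'],f['d'],dict(K=f['K'],view=f['view'])
for u,v in((289,265),(289,275),(285,285),(292,285),(289,292)):
    w=bydepth(u,v,d[v,u],p); print(u,v,w.round(4),(R.T@(w[:2]-c)).round(4))
for nm,u,v,z in(('foot-',235,196,.072),('foot+',340,196,.072),('railend',180,230,.06),('pivot',289,385,.135),('pivot',289,385,.14)):
    print(nm,(R.T@(onplane(u,v,z,p)[:2]-c)).round(4))
# knob dark top
g=im.max(-1); 
ys,xs=np.where((g[220:302,255:325]<45)&(d[220:302,255:325]>0)); W=np.array([bydepth(x+255,y+220,d[y+220,x+255],p) for x,y in zip(xs,ys)])
print(np.percentile(W[:,2],[5,50,75,90,95,99]))
k=W[:,2]>np.percentile(W[:,2],97)-.004; L=(W[k,:2]-c)@R; print(k.sum(),L.min(0),L.max(0),np.median(W[k,2]))
f=np.load('pics/wrist4.npz'); im,d,p=f['im'],f['d'],dict(K=f['K'],view=f['view'])
print('ref',[bydepth(u,v,d[v,u],p).round(4) for u,v in((282,205),(282,212),(282,218))])
E
```

```text
[-0.07717624 -0.11467594]
289 265 [ 0.5287 -0.1738  0.123 ] [-0.0814 -0.1115]
289 275 [ 0.4567 -0.1708  0.2782] [-0.1533 -0.1147]
285 285 [ 0.5391 -0.1767  0.1238] [-0.0707 -0.1135]
292 285 [ 0.5394 -0.1732  0.1239] [-0.0707 -0.11  ]
289 292 [ 0.5435 -0.175   0.1235] [-0.0665 -0.1115]
foot- [-0.1051 -0.1448]
foot+ [-0.105  -0.0785]
railend [-0.0783 -0.1852]
pivot [-0.0195 -0.1114]
pivot [-0.0241 -0.1116]
[0.11982428 0.12355486 0.12408937 0.13078003 0.14568258 0.15388437]
41 [-0.08493204 -0.09798738] [-0.07493145 -0.09709997] 0.15078349276690972
ref [array([ 0.5385, -0.0623,  0.1228]), array([ 0.5442, -0.0628,  0.1238]), array([ 0.5493, -0.0632,  0.1242])]
```

The knob top is back at z ≈ 0.124, its home height, with the guard at about -0.1115. I push a little further to confirm it is locked.

arm_command(
  commands=[
    {"hand": 34, "x": 0, "y": -1, "z": 0, "ax": 0, "ay": 0, "az": 0},
    {"hand": 34, "x": 0, "y": -2, "z": 0, "ax": 0, "ay": 0, "az": 0},
    {"hand": 34, "x": 0, "y": -3, "z": 0, "ax": 0, "ay": 0, "az": 0},
    {"hand": 34, "x": 0, "y": -4, "z": 0, "ax": 0, "ay": 0, "az": 0},
    {"hand": 34, "x": 0, "y": -4, "z": 0, "ax": 0, "ay": 0, "az": 0},
  ],
)

```text
time: 14.22
tcp_pos: [0.5324, -0.1792, 0.0993]
orientation: [[-0.0, 0.086, 0.996], [0.004, 0.996, -0.086], [-1.0, 0.004, -0.0]]
contact_force: [0.8, 8.0, -0.4]
gripper_width: 0.365
```

arm_command(
  commands=[
    {"hand": 34, "x": 0, "y": -1, "z": 0, "ax": 0, "ay": 0, "az": 0},
    {"hand": 34, "x": 0, "y": -2, "z": 0, "ax": 0, "ay": 0, "az": 0},
    {"hand": 34, "x": 0, "y": -2, "z": 0, "ax": 0, "ay": 0, "az": 0},
  ],
)

```text
time: 14.6
tcp_pos: [0.5323, -0.1794, 0.0992]
orientation: [[0.0, 0.086, 0.996], [0.007, 0.996, -0.086], [-1.0, 0.007, -0.001]]
contact_force: [2.1, 11.1, 2.2]
gripper_width: 0.366
```

The guard stopped dead: 11 N and no motion. Now I centre the fingers, open them and withdraw.

arm_command(
  commands=[
    {"hand": 34, "x": 0, "y": 4, "z": 0, "ax": 0, "ay": 0, "az": 0},
    {"hand": 60, "x": 0, "y": 6, "z": 0, "ax": 0, "ay": 0, "az": 0},
    {"hand": 60, "x": 0, "y": 6, "z": 0, "ax": 0, "ay": 0, "az": 0},
    {"hand": 60, "x": 0, "y": 6, "z": 0, "ax": 0, "ay": 0, "az": 0},
    {"hand": 60, "x": -20, "y": 6, "z": 0, "ax": 0, "ay": 0, "az": 0},
    {"hand": 60, "x": -60, "y": 6, "z": 0, "ax": 0, "ay": 0, "az": 0},
    {"hand": 60, "x": -110, "y": 6, "z": 0, "ax": 0, "ay": 0, "az": 0},
    {"hand": 60, "x": -150, "y": 6, "z": 0, "ax": 0, "ay": 0, "az": 0},
    {"hand": 60, "x": -150, "y": 6, "z": 0, "ax": 0, "ay": 0, "az": 0},
    {"hand": 60, "x": -150, "y": 6, "z": 0, "ax": 0, "ay": 0, "az": 0},
  ],
)

```text
time: 15.85
tcp_pos: [0.532, -0.1772, 0.2484]
orientation: [[-0.001, 0.086, 0.996], [0.0, 0.996, -0.086], [-1.0, 0.0, -0.001]]
contact_force: [-0.8, -0.0, 0.0]
gripper_width: 0.638
```

```bash
python3 - <<'E'
from h import *
c=np.array([.6193,-.0697]);yaw=np.radians(-4.93);R=np.array([[np.cos(yaw),-np.sin(yaw)],[np.sin(yaw),np.cos(yaw)]])
s=telemetry.get_obs(); print(s['time'],s['tcp_pos'],s['contact_force'],s['gripper_width']*94)
im,d,p=grab('side','side8')
cv2.imwrite('pics/side8z.png',cv2.resize(im[160:320,220:440][:,:,::-1],None,fx=3.6,fy=3.6,interpolation=cv2.INTER_CUBIC))
im,d,p=grab('wrist','wrist8')
u0,v0=proj([*(c+R@[-.075,-.112]),.124],p).round().astype(int); print(u0,v0)
for dv in(-6,-2,2,6):
    w=bydepth(u0,v0+dv,d[v0+dv,u0],p); print(w.round(4),(R.T@(w[:2]-c)).round(4))
E
```

```text
15.85 [ 0.53203932 -0.17715313  0.2483616 ] [-0.84089125 -0.00857427  0.00989828] 59.98819775379352
285 205
[ 0.529  -0.1743  0.1236] [-0.081 -0.112]
[ 0.5326 -0.1746  0.1244] [-0.0774 -0.112 ]
[ 0.5369 -0.175   0.1226] [-0.0731 -0.112 ]
[ 0.5404 -0.1753  0.124 ] [-0.0695 -0.112 ]
```

View pics/side8z.png

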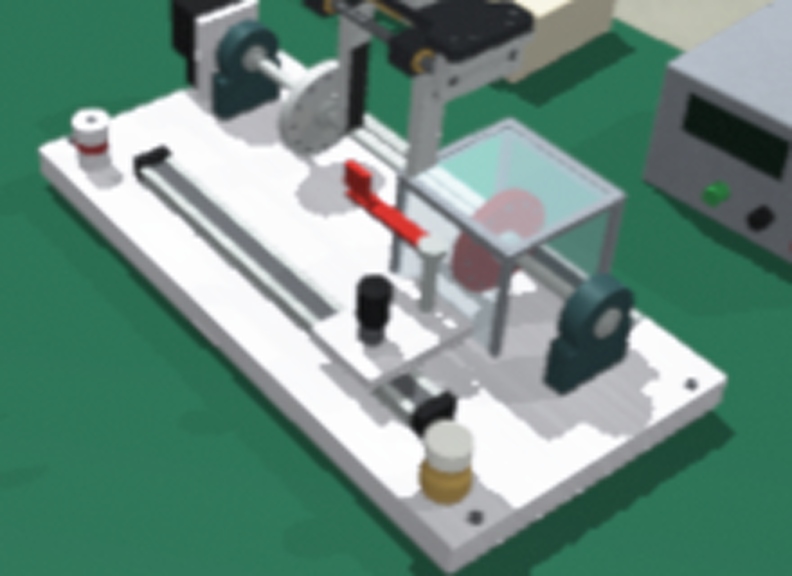

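View pics/wrist8.png

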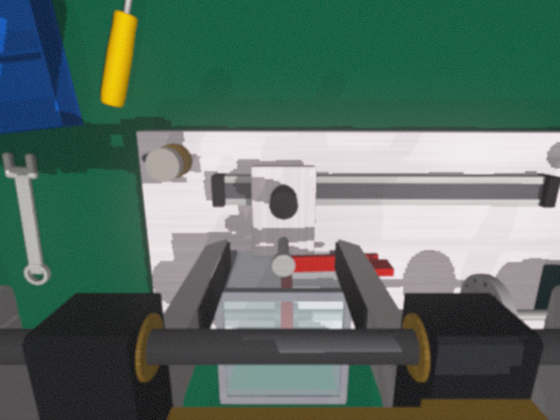

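The knob top is at z 0.124, home, with the guard at about -0.112. The red disc is inside the guard, the arm is clear at z 0.248 and nothing else has moved. I hand the job in.

```bash
python3 -c "
from rig import bot
print(bot.job_done())"
```

```text
the job is handed in; nothing more can be done
None
```

The guard is locked over the red disc, and I handed the job in at about 16 s of the 51 s allowed. No verdict is reported back.

- **Catch:** I pushed it fully aside with closed fingers, to about 1.5 rad by the pushing position. The pictures show the bar lying parallel to the rail, pointing to +y.
- **Plunger and slide:** I gripped the knob, pulled it up about 11 mm and carried the guard 85 mm towards -y. I then let the pin ride and pushed on slowly with loose fingers until it dropped in.
- **Lock check:** With a further push the guard stopped dead: 11 N, and no more than 0.2 mm of motion. I tested it in that direction only.
- **Final look:** The knob top was back at z ≈ 0.124 m (home) and the guard was at about -0.112 m, about 2 mm from the disc's nominal place. By eye in the last pictures, the red disc is inside the guard and none of the other things in view had moved. The gripper was clear, with near-zero force.

Two measurements disagreed. The side camera's rig position was about 5 mm off from the wrist camera's, so I used the wrist's. The push force also fell to about 2 N just before the final stop, and I resolved that with the depth reading and the extra push.

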